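# Level a rocking counter griddle and lock its foot

## Task

The counter griddle rocks, because its levelling foot at the near right-hand corner hangs just clear of its rubber pad on the counter. Loosen that foot's brass lock ring, wind its black knob clockwise until the foot bears firmly on the pad without jacking the griddle up, then nip the lock ring up hand-tight again and let go. Do not disturb the things standing on the counter.

Things in the scene. Friction and masses are not known exactly. Their poses are not given: they have to be found in the camera images.
- griddle: Heavy stainless counter griddle, 380 x 420 mm, plate 126 mm high, rear splash guard 170 mm; it stands fast. Four like levelling feet on grey side arms; only the one at the near right corner (seen from the robot) hangs clear and works. Origin: on the counter under that foot's upright spindle; x along the side wall to the rear, y from foot to griddle (wall 60 mm from the spindle), z up.
- ring_grip (a point): Centre of that foot's brass knurled lock ring: round, 44 mm diameter, 16 mm high (8 mm above and below this point), on the spindle axis, about 120 mm above the counter; it keeps its height as it turns. It clamps a brass slug on the spindle. Clockwise seen from above tightens. It is found half tight; 0.4 rad anticlockwise frees the spindle; it has room to turn 1.9 rad that way.
- ring_mark (a point): White mark on the ring's top, 16 mm from the axis; it turns with the ring. Feel: the loose ring turns at 0.25 N m; on tightening, from the place where the clamp closes (to be felt) the torque climbs by 0.7 to 0.9 N m per rad. Hand-tight is 0.2 to 0.4 N m over the loose torque; under 0.15 it does not hold, over 0.45 strains it. Read at rest after a step, friction can pull the reading the other way.
- boss (a point): Centre of the top of the grey boss (34 mm diameter) on which the ring sits, about 112 mm above the counter. It stands 23 mm above the 34 mm wide arm that runs from it in the griddle's y to the side wall, so fingertips round the ring may reach up to 18 mm below the ring's underside.
- knob_grip (a point): Centre of the black knurled adjuster knob on top of that spindle: round, 32 mm diameter, 20 mm high (10 mm above and below this point), about 149 mm above the counter at the start. About 10 mm of thin spindle (16 mm diameter) show between ring top and knob underside, up to 3 mm less once wound down, so fingertips on the knob must stay less than 17 mm below this point.
- knob_top (a point): Knob's top centre. Clockwise from above lowers knob, spindle and steel foot 1.27 mm per rad (8 mm a turn), freely at about 0.1 N m, until the foot lands on its loose rubber pad (60 mm, 8 mm thick) after 0.35 to 2.4 rad (not known). Then the torque climbs about 1.7 N m per rad. Firm is 0.3 to 0.45 N m over the free torque; over 0.65 jacks the griddle up. At rest friction can pull it down.
- salt_shaker: White ceramic salt shaker, 44 mm diameter, 78 mm high, standing loose; origin at the centre of its underside, z its axis. Bystander.
- pepper_mill: Dark wooden pepper mill, 52 mm diameter, 138 mm high, standing loose; origin at the centre of its underside, z its axis. Bystander.
- sauce_bowl: Small blue ceramic bowl, 84 mm diameter, 34 mm high, loose; origin at the centre of its underside, z up. Bystander.
- menu_stand: Clear upright menu holder, base 75 x 110 mm, 150 mm high, loose; origin at the centre of its underside, x across its sheet, y along it, z up. Bystander.

How it is judged:
By the outcome, as a careful person would: the job done as asked, in the order asked, and still so for the second after the job is handed in, with the robot touching nothing.
It also fails if it takes over 72 s, if anything falls off the work surface, if the arm or the gripper's body presses on something with over 40 N, if the wrist force passes 120 N, or if a joint passes its speed limit or range.

## Robot

A 6-joint arm with a two-finger parallel gripper is mounted at the origin on the work surface. World frame = base frame: x ahead of the robot, y to its left, z up, the work surface at z = 0. Lengths are in m, angles in degrees, forces in N, time in s.
With the tool pointing down it reaches from about 0.25 to 0.725 m from the base axis. Payload 9.7 kg.
Tool frame: the origin (TCP) lies at the very end of the fingers, on their centre line; the grasp point (between the pads) lies 19 mm behind it (bot.grip_point_offset is the z of the grasp point in the tool frame, in m); z points along the fingers, x is the direction in which the jaws open and shut, and the axes are right-handed (so a half turn about z gives the same grasp; the last joint's range is limited). The gripper opens to 85 mm and grips with 20 to 120 N. Pads are 22 mm wide; open, the fingers measure 114 mm over their backs; the gripper's body (76 mm by 85 mm) begins 54 mm behind the grasp point. The pads swing forward as they close: fully open they stand 13 mm farther back than shut.
Start: joints at [66.75, 4.979, 10.078, 95.1, 0, 90], TCP at [0.217, 0.505, 0.231] pointing down, gripper open.
Joint ranges: [-179.16, 179.16], [-48.56, 103.87], [-65.8, 70.77], [-126.05, 130.52], [-82.76, 87.17], [-180, 180]. Speed limits (degrees/s): [127.2, 127.2, 147.25, 180, 180, 180].

## Interface

Orientations are given as [roll, pitch, yaw] about the fixed x, y, z axes, in that order (R = Rz(yaw) Ry(pitch) Rx(roll)).
In Python, from workcell import get_obs, viewer, job_done, bot gives the robot as it stands.
- The arm moves only by the shell command python3 -m handwheel 'ROWS' [FORCE]. ROWS is JSON, a list of rows, each a list of 5 numbers: the closure, from 0 (fully open) to 1 (shut), then the shift along the world's x, y, z in m, then the turn about the world's z in degrees. A call has 1 to 5 rows; each row is the pose to reach, as a shift and turn from the pose measured when the call began; what a row does not reach only later rows make up. A row lasts 1/10 s, in which the tool goes at most 50 mm and 8.59 degrees, less where a joint would pass 70% of its speed; a pose out of reach is approached as far as the arm can. A call with a gripper value outside its range is refused whole. The fingers move at their own pace and stop on an object; FORCE is the grip in N (left out, the last holds). Time passes only in rows, so rows that repeat a pose let the fingers close. It gives the time, the measured TCP pose, the force and the opening at its end, in the units of the state.
- get_obs(): the state, without advancing time (a new reading comes with each control period).
- viewer.camera(name): name is "scene" or "top" or "wrist"; returns a dict with "color" (400x640x3 uint8, blue, green, red), "K" (3x3 intrinsics, pixels), "origin" and "orientation" of the camera in the world. Camera axes: x right, y down, z forward; pixel columns grow to the right and rows downward; lengths in m; the calibration is good to about 2 mm. A picture is of the moment at which its call begins. There is no depth.
- job_done(): hands the job in, once; it reports no verdict.
The state is a dict: "time": time; "q": joint angles; "qd": joint speeds; "joint_efforts": joint torques, N m; "ee_pos": TCP position; "tcp_rot": TCP orientation; "wrist_force": force on the tool from outside, world axes, zero at the start; "torque": the same for the moment, N m; "opening": finger opening in m.
Only numpy, scipy, OpenCV 4.12 (cv2) and the standard library are available. Lean on these libraries where they do the work, as an engineer would, in place of code of your own. Each camera call takes 0.05 s, during which the arm holds its last target.

## Working session

There is one attempt and no reset: what is moved stays moved. The work goes in short steps, Python scripts to look and compute and a shell command to move; the robot and the scene stay as the last step left them, time stands still between calls to the robot, and variables do not carry over. Pictures are saved under pics/ and viewed, and the job is handed in when it is done.

```bash
ls; mkdir -p pics
python3 - <<'E'
from workcell import get_obs, viewer, job_done, bot
import cv2
print(get_obs(), bot.grip_point_offset)
for n in ("scene","top","wrist"):
    c=viewer.camera(n); cv2.imwrite(f"pics/{n}0.png",c["color"]); print(n,c["K"],c["origin"],c["orientation"])
E
```

```text
pics
{'time': 0.0, 'q': array([ 6.67509480e+01,  5.01028750e+00,  1.00349605e+01,  9.51004538e+01,
       -6.75732064e-04,  8.99988223e+01]), 'qd': array([-0.02764263, -0.06765918, -0.13641326, -0.02949518, -0.01599122,
       -0.02588917]), 'joint_efforts': array([-1.37311476e-03, -5.20390999e+01,  4.64795673e+01,  1.65329967e-02,
        6.44509214e-05,  6.40984268e-06]), 'ee_pos': array([0.21701146, 0.50512239, 0.23059541]), 'tcp_rot': array([1.79999326e+02, 7.57808191e-02, 6.67521257e+01]), 'wrist_force': array([ 0.08817011, -0.17667055,  0.5164704 ]), 'torque': array([-0.00168612,  0.02742128, -0.00332051]), 'opening': 0.08563745441477917} -0.0187
scene [[512.49556842   0.         318.11653876]
 [  0.         512.49556842 200.10232371]
 [  0.           0.           1.        ]] [ 1.0432735  -0.41737985  0.77689049] [-138.21265465    0.91152032   56.17821148]
top [[371.5102914    0.         318.38396099]
 [  0.         371.5102914  202.06068545]
 [  0.           0.           1.        ]] [ 0.50694443 -0.10770651  0.79353157] [-176.99299117   -2.42636824  -88.33955159]
wrist [[299.71782138   0.         318.65448835]
 [  0.         299.71782138 196.6583049 ]
 [  0.           0.           1.        ]] [0.14139316 0.54002839 0.37389712] [1.61265199e+02 5.93610629e-02 6.67496865e+01]
```

View pics/scene0.png

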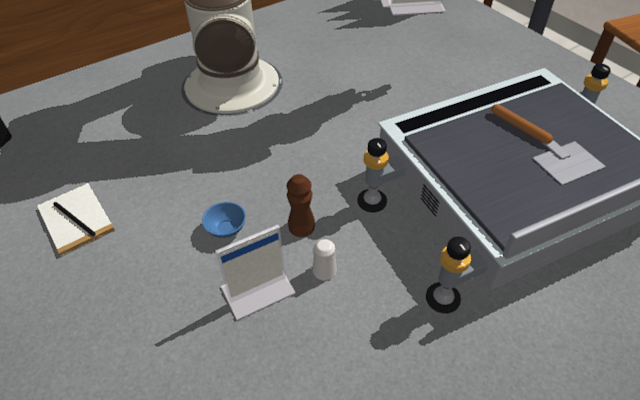

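View pics/top0.png

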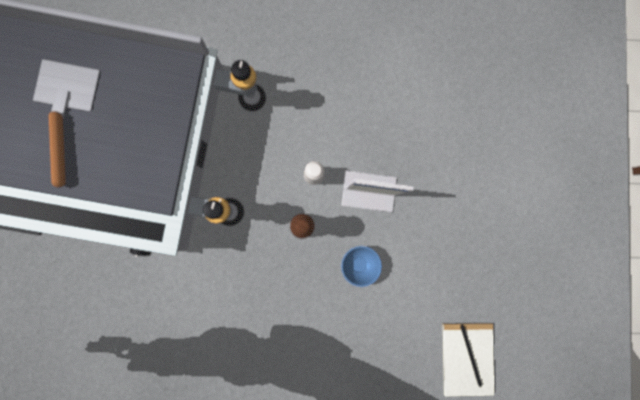

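View pics/wrist0.png

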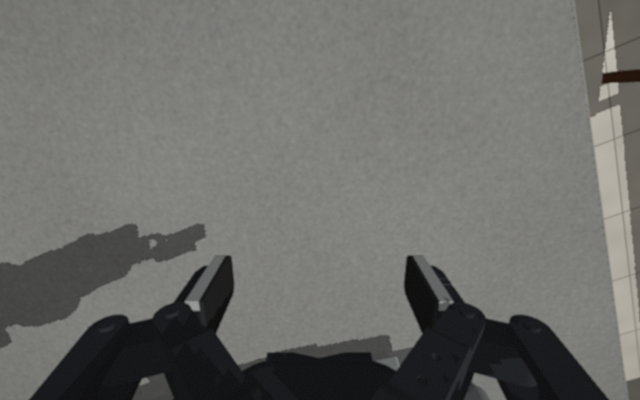

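Run:
```python
import cv2
a=cv2.imread("pics/scene0.png")[125:225,330:420]; b=cv2.imread("pics/top0.png")[185:235,185:255]
a=cv2.resize(a,None,fx=6,fy=6,interpolation=2); cv2.imwrite("pics/a.png",a)
b=cv2.resize(b,None,fx=10,fy=10,interpolation=2); cv2.imwrite("pics/b.png",b)
```

```text
(no output)
```

View pics/a.png

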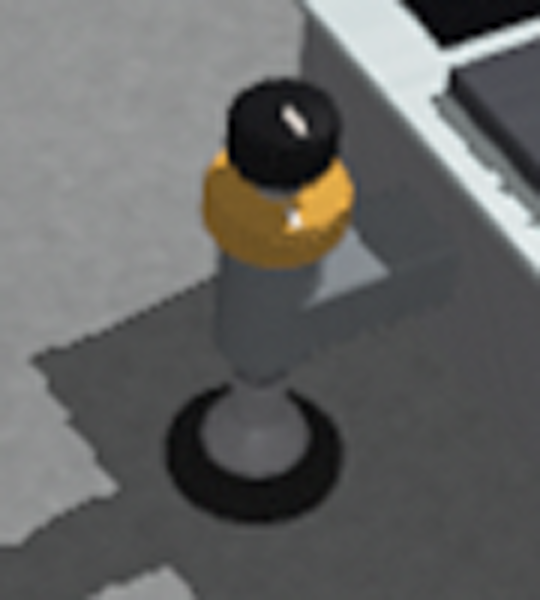

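View pics/b.png

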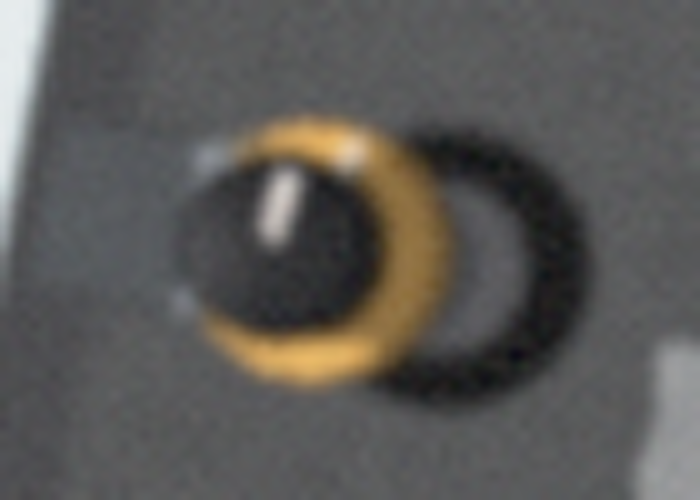

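```bash
cat > h.py <<'E'
import numpy as np, cv2
from scipy.spatial.transform import Rotation as R
from workcell import get_obs, viewer, job_done, bot
S=dict(K=np.array([[512.49556842,0,318.11653876],[0,512.49556842,200.10232371],[0,0,1]]),origin=np.array([1.0432735,-0.41737985,0.77689049]),orientation=[-138.21265465,0.91152032,56.17821148])
T=dict(K=np.array([[371.5102914,0,318.38396099],[0,371.5102914,202.06068545],[0,0,1]]),origin=np.array([0.50694443,-0.10770651,0.79353157]),orientation=[-176.99299117,-2.42636824,-88.33955159])
def ray(c,u,v):
    d=R.from_euler('xyz',c["orientation"],degrees=True).as_matrix()@np.linalg.inv(c["K"])@[u,v,1]
    return np.array(c["origin"]),d/np.linalg.norm(d)
def atz(c,u,v,z):
    o,d=ray(c,u,v); return (o+d*(z-o[2])/d[2]).round(4)
def tri(l):
    A=0;b=0
    for c,u,v in l:
        o,d=ray(c,u,v);P=np.eye(3)-np.outer(d,d);A=A+P;b=b+P@o
    return np.linalg.solve(A,b).round(4)
def proj(c,p):
    q=R.from_euler('xyz',c["orientation"],degrees=True).as_matrix().T@(np.array(p)-c["origin"]); q=c["K"]@q; return (q[:2]/q[2]).round(1)
E
python3 - <<'E'
from h import *
print("knobtop",tri([(S,377.8,144.5),(T,212.6,209)]),atz(S,377.8,144.5,.159),atz(T,212.6,209,.159))
print("ring",tri([(S,376.4,159.7),(T,217.5,210)]),atz(S,376.4,159.7,.12),atz(T,217.5,210,.12))
print("pad",atz(T,185+46,185+26.7,.008),atz(S,330+42.3,125+75.5,.008))
print("ringmark",atz(T,185+35,185+15.2,.128),atz(S,330+49,125+36.5,.128))
for n,u,v,z in [("salt",314,172,.078),("pepper",302,226,.138),("bowl",362,266,.034),("menu",370,191,0),("menu top",384,184,.15)]: print(n,atz(T,u,v,z))
print("pl edge", atz(T,216,52,.126),atz(T,177,253,.126))
E
```

```text
knobtop [0.5243 0.0468 0.1537] [0.5289 0.0437 0.159 ] [0.5238 0.0449 0.159 ]
ring [0.5238 0.0473 0.1153] [0.5278 0.0449 0.12  ] [0.5233 0.0455 0.12  ]
pad [0.5233 0.0428 0.008 ] [0.5282 0.0439 0.008 ]
ringmark [0.5406 0.04   0.128 ] [0.5404 0.0402 0.128 ]
salt [ 0.6035 -0.1267  0.078 ]
pepper [ 0.4991 -0.1069  0.138 ]
bowl [ 0.42   -0.2316  0.034 ]
menu [ 0.577  -0.2508 -0.    ]
menu top [ 0.5769 -0.2482  0.15  ]
pl edge [0.8101 0.0592 0.126 ] [0.4453 0.1113 0.126 ]
```

```bash
python3 -m handwheel '[[0,0.026,-0.038,0,-7.5],[0,0.052,-0.077,0,-15],[0,0.078,-0.115,0,-22.5],[0,0.104,-0.154,0,-30],[0,0.13,-0.192,0,-37.5]]' 80
```

```text
time: 0.65
ee_pos: [0.3476, 0.3115, 0.2306]
tcp_rot: [180.0, 0.1, 29.0]
wrist_force: [0.4, 0.6, 0.7]
opening: 0.0855
```

```bash
python3 -m handwheel '[[0,0.024,-0.036,0,-7.5],[0,0.048,-0.072,0,-15],[0,0.072,-0.108,0,-22.5],[0,0.096,-0.144,0,-30],[0,0.12,-0.18,0,-37.5]]' && python3 -m handwheel '[[0,0.028,-0.044,0,-8],[0,0.057,-0.087,0,-16],[0,0.057,-0.087,0,-16]]'
python3 - <<'E'
from h import *
o=get_obs();print(o["q"].round(1),o["ee_pos"],o["tcp_rot"],o["torque"])
c=viewer.camera("wrist");cv2.imwrite("pics/w1.png",c["color"]);print({k:c[k] for k in("K","origin","orientation")})
c["origin"]=np.array(c["origin"])
for p in [(.525,.0445,.159),(.525,.0445,.128)]: print(proj(c,p))
E
```

```text
time: 1.15
ee_pos: [0.4682, 0.1297, 0.2305]
tcp_rot: [180.0, 0.1, -8.9]
wrist_force: [-0.4, 1.1, -0.2]
opening: 0.0853
time: 1.45
ee_pos: [0.527, 0.0388, 0.2295]
tcp_rot: [179.9, 0.1, -25.4]
wrist_force: [-1.4, -0.5, 0.3]
opening: 0.0853
[  4.2   2.1   6.8  94.9  -0.  119.6] [0.52697107 0.03876545 0.22946532] [ 1.79930474e+02  7.83156977e-02 -2.53612439e+01] [0.01854579 0.03102871 0.03515137]
{'K': array([[299.71782138,   0.        , 318.65448835],
       [  0.        , 299.71782138, 196.6583049 ],
       [  0.        ,   0.        ,   1.        ]]), 'origin': array([0.5627321 , 0.11555684, 0.37260543]), 'orientation': array([ 1.61238818e+02,  4.39654014e-02, -2.53636762e+01])}
[314.1 206.4]
[314.6 193.7]
```

View pics/w1.png

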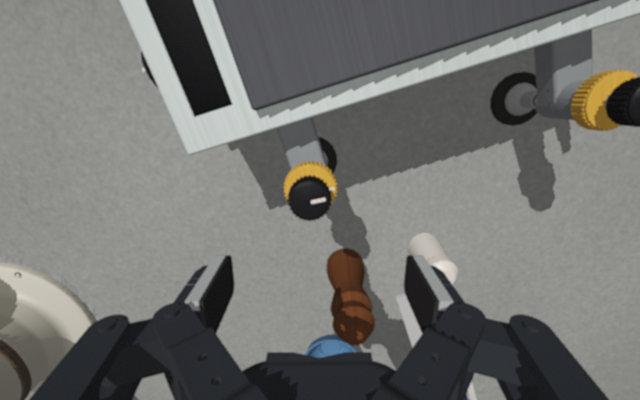

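Run:
```python
import cv2
a=cv2.imread("pics/w1.png")[150:230,270:360]
cv2.imwrite("pics/w1c.png",cv2.resize(a,None,fx=7,fy=7,interpolation=2))
```

```text
(no output)
```

View pics/w1c.png

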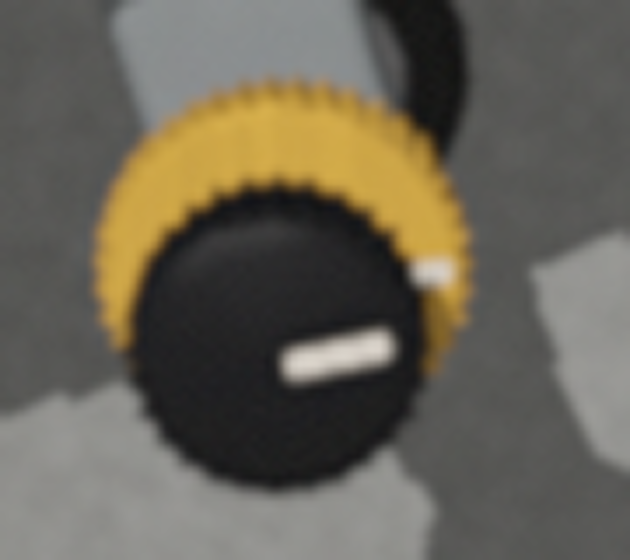

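Run:
```python
from h import *
W=dict(K=np.array([[299.71782138,0,318.65448835],[0,299.71782138,196.6583049],[0,0,1]]),origin=np.array([0.5627321,0.11555684,0.37260543]),orientation=[161.238818,.043965,-25.3636762])
print(atz(W,309.5,199.5,.159),atz(W,310,187,.124))
print(tri([(W,309.5,199.5),(S,377.8,144.5),(T,212.6,209)]),tri([(W,310,187),(S,376.4,159.7),(T,217.5,210)]))
c=W; print(proj(W,(.5243,.0465,.159)))
```

```text
[0.5243 0.051  0.159 ] [0.5234 0.0505 0.124 ]
[0.5235 0.048  0.1519] [0.5229 0.0478 0.1145]
[312.1 204.5]
```

```bash
python3 -m handwheel '[[0,-0.001,0.002,0,8],[0,-0.002,0.004,0,16],[0,-0.0025,0.006,0,24],[0,-0.0025,0.008,0,32],[0,-0.0025,0.008,0,40]]' 20 && python3 -m handwheel '[[0,0,0,-0.005,8],[0,0,0,-0.015,16],[0,0,0,-0.025,24],[0,0,0,-0.035,32],[0,0,0,-0.04,40]]' && python3 -m handwheel '[[0,0,0,0,8],[0,0,0,0,10],[0,0,0,0,10]]'
python3 - <<'E'
from h import *
o=get_obs();print(o["q"].round(1),o["ee_pos"],o["tcp_rot"],o["wrist_force"],o["torque"])
c=viewer.camera("wrist");cv2.imwrite("pics/w2.png",c["color"]);print({k:c[k] for k in("origin","orientation")})
c["origin"]=np.array(c["origin"])
for p in [(.5245,.047,.159),(.5245,.047,.124)]: print(proj(c,p))
a=c["color"][150:270,260:380]
cv2.imwrite("pics/w2c.png",cv2.resize(a,None,fx=5,fy=5,interpolation=2))
E
```

```text
time: 2.0
ee_pos: [0.5232, 0.0493, 0.2296]
tcp_rot: [180.0, 0.1, 15.4]
wrist_force: [-0.1, 0.5, -0.3]
opening: 0.0852
time: 2.5
ee_pos: [0.5222, 0.0505, 0.1887]
tcp_rot: [-180.0, 0.2, 55.9]
wrist_force: [0.3, -0.1, -0.1]
opening: 0.0854
time: 2.8
ee_pos: [0.5216, 0.0516, 0.1887]
tcp_rot: [-180.0, 0.2, 66.0]
wrist_force: [-0.1, 1.2, -0.1]
opening: 0.0859
[ 5.7  0.9  1.1 90.3 -0.1 29.7] [0.52163517 0.05155982 0.18869992] [-1.79950132e+02  1.57109839e-01  6.60295356e+01] [-0.133015    1.20334589 -0.06021104] [-0.04026438 -0.00775646  0.04912445]
{'origin': array([0.44661545, 0.08754493, 0.33201306]), 'orientation': array([1.61316267e+02, 1.49421246e-01, 6.60296132e+01])}
[310.9 239.7]
[312.2 218.5]
```

View pics/w2.png

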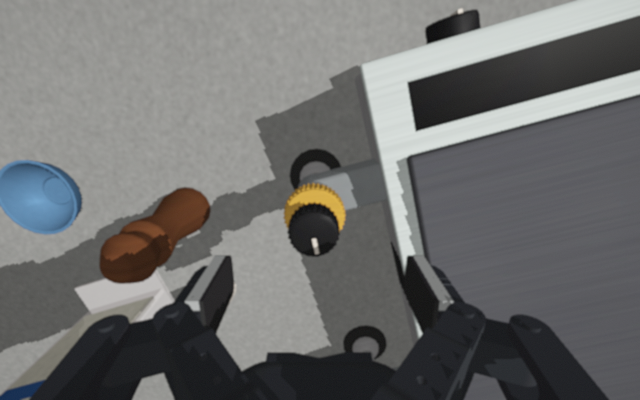

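View pics/w2c.png

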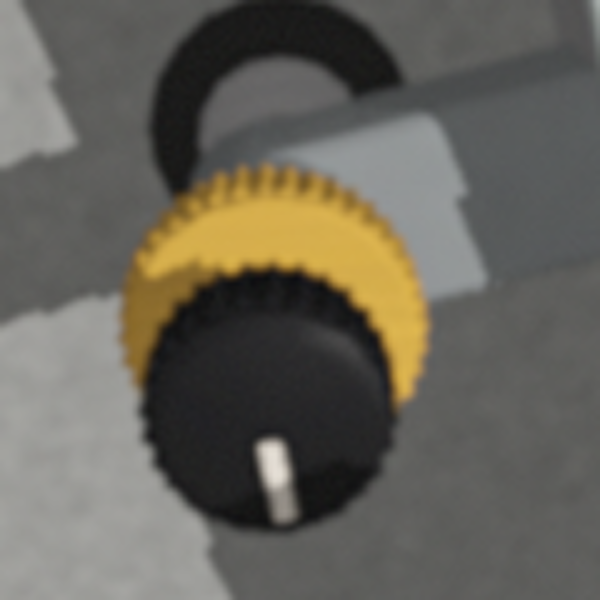

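Run:
```python
from h import *
W=dict(K=np.array([[299.71782138,0,318.65448835],[0,299.71782138,196.6583049],[0,0,1]]),origin=np.array([0.44661545,0.08754493,0.33201306]),orientation=[161.316,.1494,66.0296])
W1=dict(K=W["K"],origin=np.array([0.5627321,0.11555684,0.37260543]),orientation=[161.238818,.043965,-25.3636762])
print(atz(W,313.4,233,.159),atz(W,314.8,214,.124))
print(tri([(W,313.4,233),(W1,309.5,199.5)]))
print(tri([(W,313.4,233),(W1,309.5,199.5),(S,377.8,144.5),(T,212.6,209)]))
```

```text
[0.5208 0.0504 0.159 ] [0.522  0.0503 0.124 ]
[0.5233 0.0492 0.1533]
[0.5236 0.0483 0.1519]
```

```bash
python3 -m handwheel '[[0.2,0.0015,-0.002,-0.025,0],[0.3,0.0015,-0.002,-0.05,0],[0.4,0.0015,-0.002,-0.0515,0],[0.4,0.0015,-0.002,-0.0515,0]]' 20
python3 - <<'E'
from h import *
o=get_obs();print(o["ee_pos"],o["wrist_force"],o["torque"],o["opening"])
c=viewer.camera("wrist");cv2.imwrite("pics/w3.png",c["color"])
c=viewer.camera("scene");cv2.imwrite("pics/s3.png",cv2.resize(c["color"][60:240,290:480],None,fx=4,fy=3.3,interpolation=2)[:600])
E
```

```text
time: 3.25
ee_pos: [0.5228, 0.0497, 0.1375]
tcp_rot: [-179.9, 0.2, 65.9]
wrist_force: [-0.3, 0.0, 0.5]
opening: 0.0513
[0.52284792 0.04967957 0.13746554] [-0.27914962  0.03426427  0.45707647] [-0.02208496 -0.08196     0.00049213] 0.051318957275502265
```

View pics/w3.png

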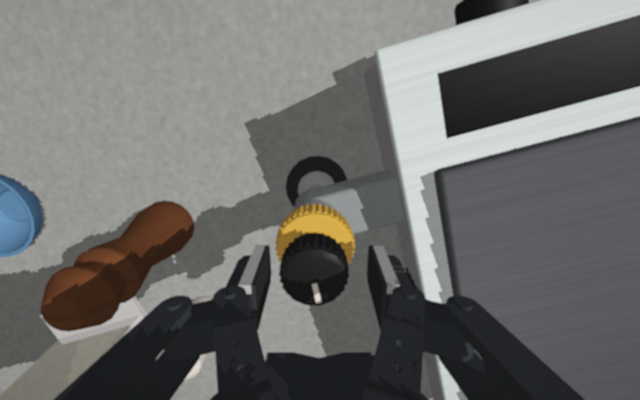

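View pics/s3.png

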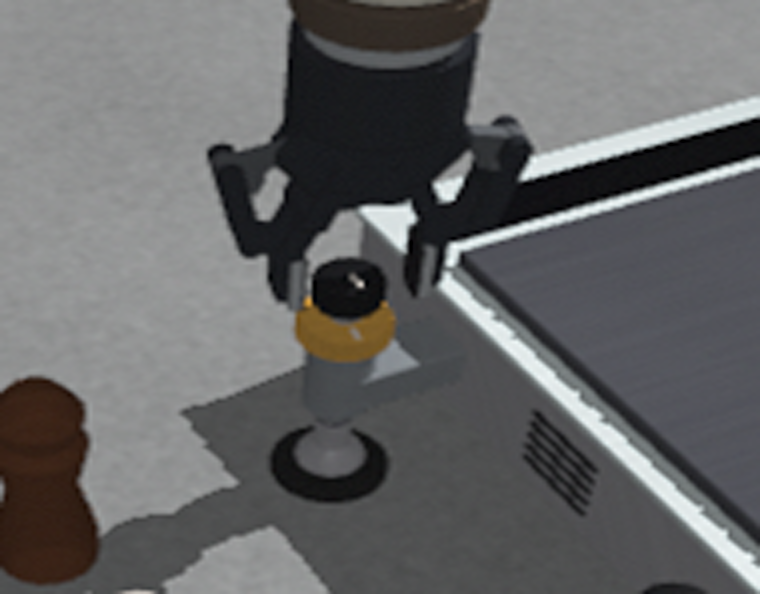

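```bash
python3 -m handwheel '[[0.6,0,-0.0015,0,0],[0.7,0,-0.0015,0,0],[0.8,0,-0.0015,0,0],[0.8,0,-0.0015,0,0],[0.8,0,-0.0015,0,0]]' 20
python3 - <<'E'
from h import *
o=get_obs();print(o["ee_pos"],o["wrist_force"],o["torque"],o["opening"])
E
```

```text
time: 3.85
ee_pos: [0.5236, 0.0466, 0.1405]
tcp_rot: [179.8, 0.2, 65.8]
wrist_force: [-5.6, -8.1, 7.5]
opening: 0.0311
[0.52364205 0.04661861 0.1405335 ] [-5.57193899 -8.06163131  7.54034105] [-1.80782424  1.1226815  -0.02662176] 0.031080188532416307
```

Run:
```python
from h import *
c=viewer.camera("wrist");cv2.imwrite("pics/w4.png",cv2.resize(c["color"][180:340,200:440],None,fx=3.3,fy=3.3,interpolation=2))
c=viewer.camera("scene");cv2.imwrite("pics/s4.png",cv2.resize(c["color"][80:200,330:450],None,fx=5,fy=5,interpolation=2)[:600])
o=get_obs();print(o["ee_pos"],o["wrist_force"],o["torque"],o["opening"])
```

```text
[0.52363451 0.04664167 0.14053279] [-4.94306089 -8.08363575  7.77458835] [-1.72872744  1.06930523 -0.03802286] 0.03135733512285439
```

View pics/w4.png

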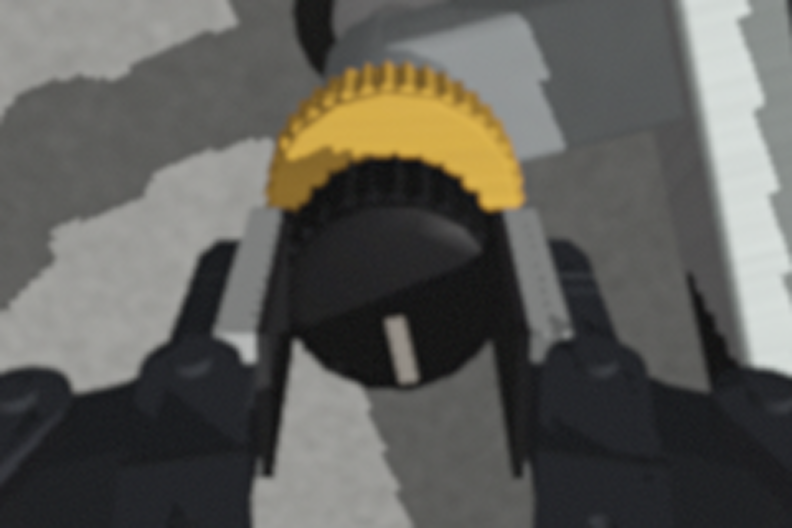

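View pics/s4.png

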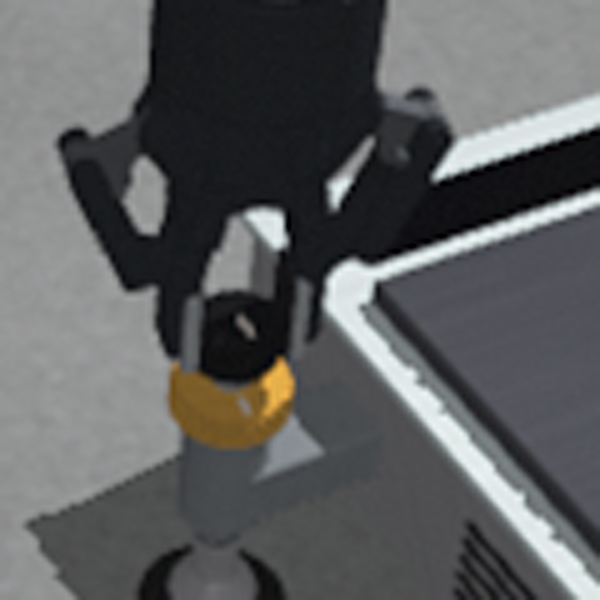

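```bash
python3 -m handwheel '[[0.2,0,-0.0006,0,0],[0.2,0,-0.0006,0,0],[0.2,0,-0.0006,0,0]]' 20 && python3 -m handwheel '[[0.2,0,0,0,-8],[0.2,0,0,0,-16],[0.2,0,0,0,-24],[0.2,0,0,0,-32],[0.2,0,0,0,-40]]'&& python3 -m handwheel '[[0.2,0,0,0,-8],[0.2,0,0,0,-16],[0.2,0,0,0,-24],[0.2,0,0,0,-32],[0.2,0,0,0,-40]]' && python3 -m handwheel '[[0.2,0,0,0,-8],[0.2,0,0,0,-11],[0.2,0,0,0,-11]]'
```

```text
time: 4.25
ee_pos: [0.5239, 0.0461, 0.1409]
tcp_rot: [179.8, 0.2, 65.8]
wrist_force: [0.6, -0.2, 0.0]
opening: 0.068
time: 4.75
ee_pos: [0.5239, 0.0463, 0.1409]
tcp_rot: [179.8, 0.2, 25.5]
wrist_force: [0.0, -0.1, -0.3]
opening: 0.0679
time: 5.25
ee_pos: [0.524, 0.0465, 0.1408]
tcp_rot: [179.8, 0.2, -14.8]
wrist_force: [0.2, 0.4, 0.0]
opening: 0.0686
time: 5.55
ee_pos: [0.524, 0.0467, 0.1407]
tcp_rot: [179.8, 0.2, -25.8]
wrist_force: [-0.6, 1.0, -0.6]
opening: 0.0688
```

```bash
python3 -m handwheel '[[0.2,0,0,-0.018,0],[0.3,0,0,-0.036,0],[0.42,0,0,-0.036,0],[0.42,0,0,-0.036,0],[0.42,0,0,-0.036,0]]' 20
python3 - <<'E'
from h import *
c=viewer.camera("wrist");cv2.imwrite("pics/w5.png",cv2.resize(c["color"][180:340,200:440],None,fx=3.3,fy=3.3,interpolation=2))
c=viewer.camera("scene");cv2.imwrite("pics/s5.png",cv2.resize(c["color"][80:200,330:450],None,fx=5,fy=5,interpolation=2)[:600])
o=get_obs();print(o["ee_pos"],o["wrist_force"],o["torque"],o["opening"])
E
```

```text
time: 6.05
ee_pos: [0.5245, 0.0468, 0.1058]
tcp_rot: [179.9, 0.1, -25.8]
wrist_force: [0.8, -0.4, -0.2]
opening: 0.0497
[0.52453891 0.04678732 0.10577253] [-0.08281844  0.240774    1.02794379] [0.00029505 0.06295483 0.01850421] 0.04951086829062903
```

View pics/w5.png

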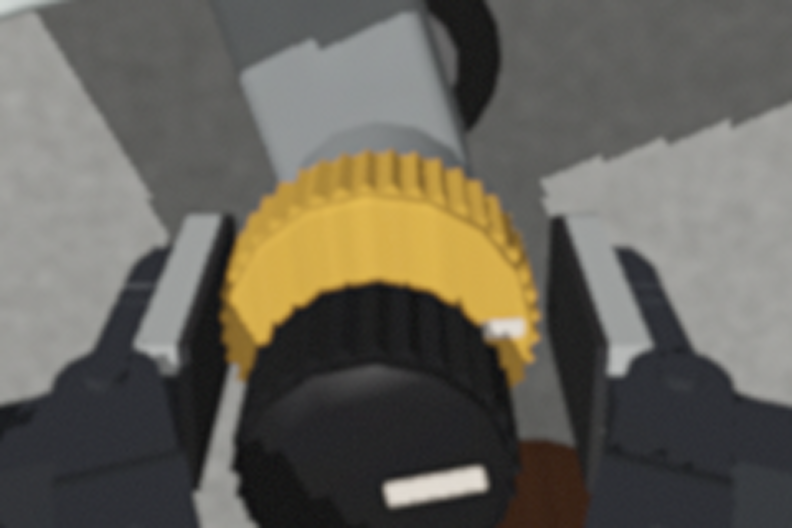

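View pics/s5.png

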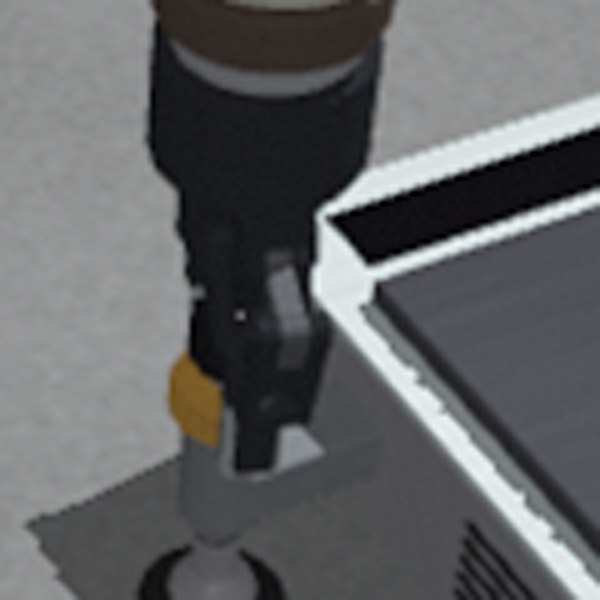

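Run:
```python
from h import *
d=np.array([np.cos(np.radians(-25.8)),np.sin(np.radians(-25.8)),0]);n=np.array([-d[1],d[0],0])
P=np.array([.5245,.0468,.1058])
for r in (.025,.032):
  for w in (-.011,.011): print(r,w,(proj(S,P+r*d+w*n)-[330,80])*5)
  
for c in (.045,.047,.049): print((proj(S,[.5245,c,.12])-[330,80])*5,"meas 232,398")
```

```text
0.025 -0.011 [213.  469.5]
0.025 0.011 [272.  462.5]
0.032 -0.011 [217.5 482.5]
0.032 0.011 [276. 476.]
[227.  393.5] meas 232,398
[231. 391.] meas 232,398
[235.5 389. ] meas 232,398
```

```bash
python3 -m handwheel '[[0.5,-0.001,-0.0005,0,0],[0.6,-0.001,-0.0005,0.001,0],[0.6,-0.001,-0.0005,0.001,0],[0.6,-0.001,-0.0005,0.001,0]]' 20
python3 - <<'E'
from h import *
o=get_obs();print(o["ee_pos"],o["wrist_force"],o["torque"],o["opening"])
E
```

```text
time: 6.55
ee_pos: [0.5227, 0.0475, 0.1065]
tcp_rot: [180.0, 0.3, -25.7]
wrist_force: [-3.3, 6.8, -3.4]
opening: 0.0431
[0.5227333  0.04747583 0.10648583] [-3.26436023  6.77137516 -3.4139069 ] [ 1.49717593  0.65045662 -0.08432553] 0.04312472576616595
```

Run:
```python
from h import *
a=np.radians(-25.7);b=np.radians(65.8)
A=np.array([[np.cos(a),np.sin(a)],[np.cos(b),np.sin(b)]])
print(np.linalg.solve(A,[A[0]@[.5227,.0475],A[1]@[.5236,.0466]]))
```

```text
[0.52250393 0.04709259]
```

```bash
cat > t.py <<'E'
from h import *
o=get_obs();print(round(o["time"],2),"p",o["ee_pos"].round(4),"yaw",o["tcp_rot"][2].round(2),"F",o["wrist_force"].round(1),"Tz",o["torque"][2].round(3),"op",round(o["opening"],4))
E
python3 -m handwheel '[[0.8,0,0,0,0],[0.8,0,0,0,0],[0.8,0,0,0,0]]' 80; python3 t.py; python3 -m handwheel '[[0.8,0,0,0,2.5],[0.8,0,0,0,5]]' >/dev/null; python3 t.py; python3 -m handwheel '[[0.8,0,0,0,2.5],[0.8,0,0,0,5]]' >/dev/null; python3 t.py
```

```text
time: 6.85
ee_pos: [0.5227, 0.0476, 0.1068]
tcp_rot: [180.0, 0.3, -25.7]
wrist_force: [-1.3, 2.0, 1.7]
opening: 0.0415
6.85 p [0.5227 0.0476 0.1068] yaw -25.73 F [-1.3  2.   1.7] Tz -0.095 op 0.0415
7.05 p [0.5227 0.0476 0.1068] yaw -20.64 F [-1.   1.5 -0.5] Tz -0.246 op 0.0415
7.25 p [0.5226 0.0476 0.1068] yaw -15.55 F [-2.   2.6 -0.1] Tz -0.279 op 0.0414
```

```bash
for i in 1; do python3 -m handwheel '[[0.8,0,0,0,3],[0.8,0,0,0,6]]' >/dev/null; python3 t.py; python3 -m handwheel '[[0.8,0,0,0,3],[0.8,0,0,0,6]]' >/dev/null; python3 t.py; python3 -m handwheel '[[0.8,0,0,0,4],[0.8,0,0,0,8]]' >/dev/null; python3 t.py; python3 -m handwheel '[[0.8,0,0,0,4],[0.8,0,0,0,8]]' >/dev/null; python3 t.py; done
python3 - <<'E'
from h import *
c=viewer.camera("wrist");cv2.imwrite("pics/w6.png",cv2.resize(c["color"][180:340,200:440],None,fx=3.3,fy=3.3,interpolation=2))
E
```

```text
7.45 p [0.5226 0.0476 0.1068] yaw -9.44 F [-0.7  1.4 -0.1] Tz -0.282 op 0.0415
7.65 p [0.5225 0.0476 0.1068] yaw -3.33 F [-1.8  1.  -0.7] Tz -0.222 op 0.0413
7.85 p [0.5225 0.0476 0.1069] yaw 4.82 F [-1.8  1.3 -0.1] Tz -0.302 op 0.0413
8.05 p [0.5224 0.0476 0.1068] yaw 12.97 F [-1.4  1.7 -1.2] Tz -0.267 op 0.0414
```

View pics/w6.png

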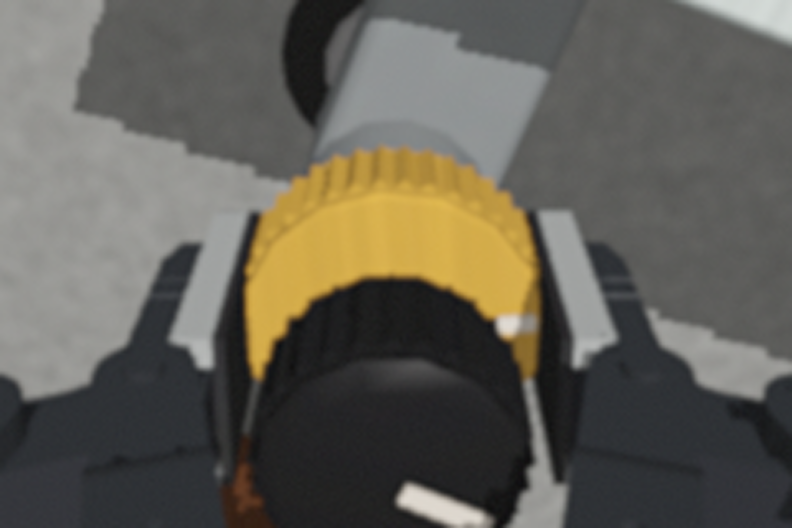

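```bash
python3 -m handwheel '[[0.3,0,0,0,0],[0.3,0,0,0,0],[0.3,0,0,0.017,0],[0.3,0,0,0.034,0],[0.3,0,0,0.034,0]]' 20 ; python3 -m handwheel '[[0.3,0,0,0,8],[0.3,0,0,0,16],[0.3,0,0,0,24],[0.3,0,0,0,32],[0.3,0,0,0,40]]' ; python3 -m handwheel '[[0.3,0,0,0,8],[0.3,0,0,0,16],[0.3,0,0,0,24],[0.3,0,0,0,28],[0.3,0,0,0,28]]'; python3 t.py
python3 - <<'E'
from h import *
c=viewer.camera("wrist");cv2.imwrite("pics/w7.png",cv2.resize(c["color"][180:340,200:440],None,fx=3.3,fy=3.3,interpolation=2))
E
```

```text
time: 8.6
ee_pos: [0.5236, 0.0476, 0.1433]
tcp_rot: [180.0, 0.1, 13.1]
wrist_force: [0.5, -0.2, -0.2]
opening: 0.06
time: 9.1
ee_pos: [0.5236, 0.0475, 0.1426]
tcp_rot: [-180.0, 0.1, 53.4]
wrist_force: [-0.2, 0.5, 0.1]
opening: 0.0597
time: 9.6
ee_pos: [0.5235, 0.0474, 0.142]
tcp_rot: [-180.0, 0.2, 81.4]
wrist_force: [-0.1, -0.2, 0.3]
opening: 0.0596
9.6 p [0.5235 0.0474 0.142 ] yaw 81.41 F [-0.1 -0.2  0.3] Tz -0.019 op 0.0596
```

View pics/w7.png

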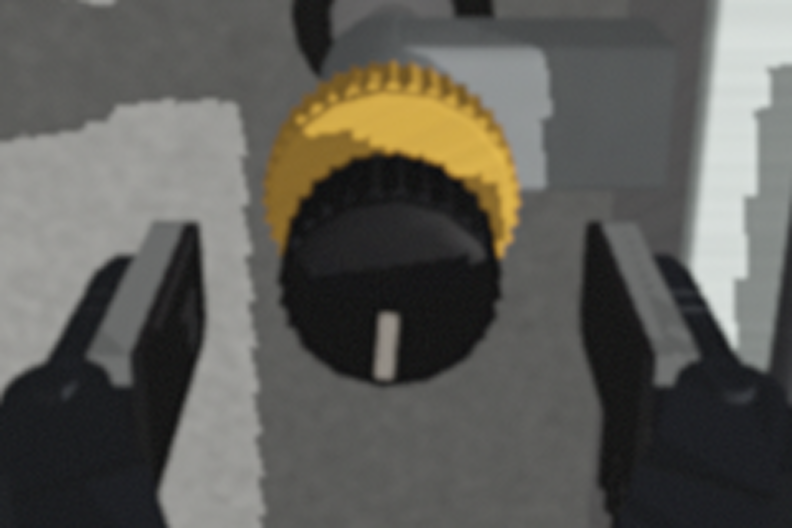

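```bash
python3 -m handwheel '[[0.5,-0.001,0,-0.001,0],[0.65,-0.001,0,-0.001,0],[0.8,-0.001,0,-0.001,0],[0.8,-0.001,0,-0.001,0],[0.8,-0.001,0,-0.001,0]]' 30; python3 t.py;  python3 -m handwheel '[[0.8,0,0,0,0],[0.9,0,0,0,0],[0.9,0,0,0,0]]' 80; python3 t.py
```

```text
time: 10.15
ee_pos: [0.5223, 0.0472, 0.1409]
tcp_rot: [-180.0, 0.2, 81.2]
wrist_force: [-1.8, -2.9, -0.2]
opening: 0.0305
10.15 p [0.5223 0.0472 0.1409] yaw 81.24 F [-1.8 -2.9 -0.2] Tz -0.037 op 0.0305
time: 10.45
ee_pos: [0.5223, 0.0472, 0.1412]
tcp_rot: [-180.0, 0.2, 81.2]
wrist_force: [-2.5, -2.6, 3.0]
opening: 0.0288
10.45 p [0.5223 0.0472 0.1412] yaw 81.24 F [-2.5 -2.6  3. ] Tz -0.014 op 0.0288
```

```bash
python3 -m handwheel '[[0.9,0,0,0,-3],[0.9,0,0,-0.0001,-6]]' >/dev/null; python3 t.py; python3 -m handwheel '[[0.9,0,0,0,-3],[0.9,0,0,-0.0001,-6]]' >/dev/null; python3 t.py; python3 -m handwheel '[[0.9,0,0,0,-3],[0.9,0,0,-0.0001,-6]]' >/dev/null; python3 t.py
```

```text
10.65 p [0.5223 0.0472 0.141 ] yaw 75.13 F [-1.7 -0.6  1.1] Tz 0.113 op 0.0288
10.85 p [0.5223 0.0472 0.1409] yaw 69.01 F [-1.9 -2.   1.8] Tz 0.019 op 0.0292
11.05 p [0.5223 0.0472 0.1407] yaw 62.89 F [-2.8 -1.4  1.6] Tz 0.084 op 0.0291
```

```bash
python3 -m handwheel '[[0.9,0,0,0,-2],[0.9,0,0,-0.0001,-4]]' >/dev/null; python3 t.py; python3 -m handwheel '[[0.9,0,0,0,-2],[0.9,0,0,-0.0001,-4]]' >/dev/null; python3 t.py
```

```text
11.25 p [0.5223 0.0473 0.1406] yaw 58.8 F [-1.5 -2.2  2.7] Tz 0.055 op 0.0291
11.45 p [0.5223 0.0473 0.1406] yaw 54.73 F [-2.2 -1.9  2.2] Tz 0.066 op 0.0291
```

```bash
python3 -m handwheel '[[0.9,0,0,0,-2.5],[0.9,0,0,-0.0001,-5]]' >/dev/null; python3 t.py; python3 -m handwheel '[[0.9,0,0,0,-2.5],[0.9,0,0,-0.0001,-5]]' >/dev/null; python3 t.py
```

```text
11.65 p [0.5224 0.0473 0.1404] yaw 49.63 F [-2.2 -1.7  2.5] Tz 0.074 op 0.0289
11.85 p [0.5224 0.0473 0.1403] yaw 44.53 F [-1.5 -2.   1.3] Tz 0.056 op 0.0293
```

```bash
python3 -m handwheel '[[0.9,0,0,0,-2.5],[0.9,0,0,-0.0001,-5]]' >/dev/null; python3 t.py; python3 -m handwheel '[[0.9,0,0,0,-2],[0.9,0,0,-0.0001,-4]]' >/dev/null; python3 t.py
```

```text
12.05 p [0.5224 0.0473 0.1402] yaw 39.43 F [-2.5 -1.2  1.4] Tz 0.029 op 0.0291
12.25 p [0.5224 0.0474 0.1401] yaw 35.35 F [-2.  -2.8  2.3] Tz 0.111 op 0.0293
```

```bash
python3 -m handwheel '[[0.9,0,0,0,-2],[0.9,0,0,-0.0001,-4]]' >/dev/null; python3 t.py; python3 -m handwheel '[[0.9,0,0,0,-2],[0.9,0,0,-0.0001,-4]]' >/dev/null; python3 t.py
```

```text
12.45 p [0.5224 0.0474 0.1401] yaw 31.28 F [-2.1 -1.3  2.5] Tz 0.103 op 0.0293
12.65 p [0.5224 0.0474 0.1401] yaw 27.22 F [-2.  -2.4  3.1] Tz 0.374 op 0.0292
```

```bash
python3 -m handwheel '[[0.9,0,0,0,-2],[0.9,0,0,-0.0001,-4]]' >/dev/null; python3 t.py
```

```text
12.85 p [0.5224 0.0474 0.1401] yaw 23.17 F [-1.9 -1.9  3.5] Tz 0.506 op 0.029
```

```bash
python3 -m handwheel '[[0.9,0,0,0,-2],[0.9,0,0,-0.0001,-4]]' >/dev/null; python3 t.py
```

```text
13.05 p [0.5225 0.0474 0.14  ] yaw 19.14 F [-2.1 -2.5  3. ] Tz 0.652 op 0.0295
```

```bash
python3 -m handwheel '[[0.9,0,0,0,0]]' >/dev/null; python3 t.py; python3 -m handwheel '[[0.9,0,0,0,0]]' >/dev/null; python3 t.py; python3 -m handwheel '[[0.9,0,0,0,0]]' >/dev/null; python3 t.py
python3 - <<'E'
from h import *
c=viewer.camera("wrist");cv2.imwrite("pics/w8.png",cv2.resize(c["color"][180:340,200:440],None,fx=3.3,fy=3.3,interpolation=2))
c=viewer.camera("scene");cv2.imwrite("pics/s8.png",cv2.resize(c["color"][80:220,310:450],None,fx=4,fy=4,interpolation=2))
E
```

```text
13.15 p [0.5224 0.0474 0.14  ] yaw 19.14 F [-2.7 -3.5  1.6] Tz 0.365 op 0.029
13.25 p [0.5225 0.0474 0.14  ] yaw 19.21 F [-2.  -2.7  1.6] Tz 0.377 op 0.0295
13.35 p [0.5225 0.0474 0.14  ] yaw 19.26 F [-2.4 -2.2  2.5] Tz 0.363 op 0.029
```

View pics/w8.png

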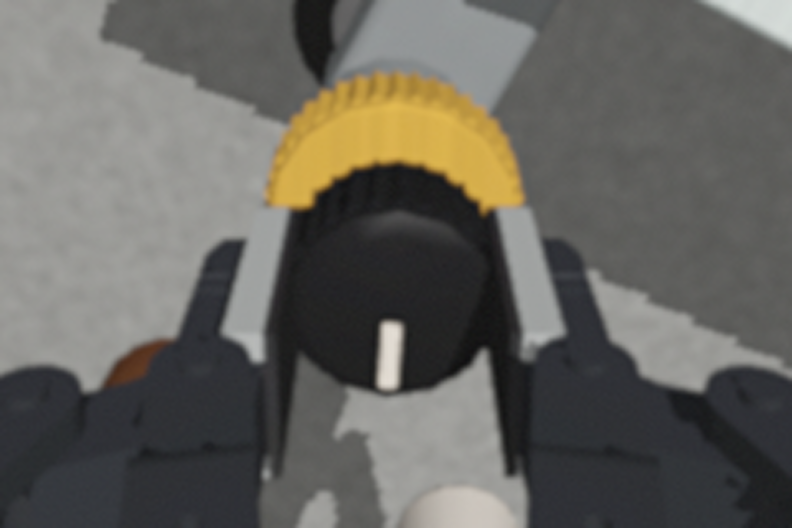

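View pics/s8.png

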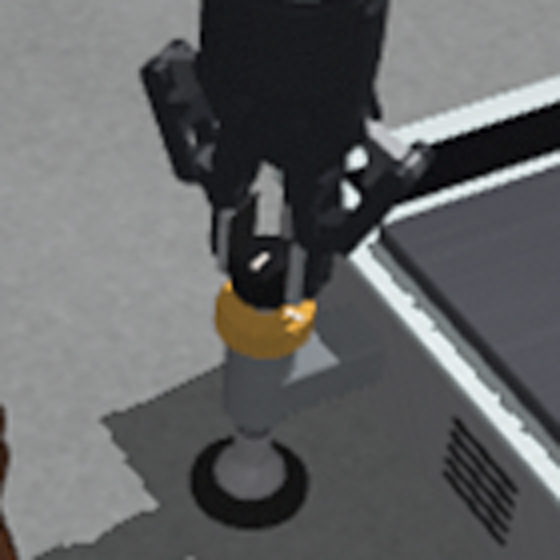

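```bash
for k in 1; do python3 -m handwheel '[[0.9,0,0,0,1.5]]' >/dev/null; python3 t.py; python3 -m handwheel '[[0.9,0,0,0,1.5]]' >/dev/null; python3 t.py; python3 -m handwheel '[[0.9,0,0,0,1.5]]' >/dev/null; python3 t.py;  python3 -m handwheel '[[0.9,0,0,0,0]]' >/dev/null; python3 t.py;python3 -m handwheel '[[0.9,0,0,0,-1.5]]' >/dev/null; python3 t.py; python3 -m handwheel '[[0.9,0,0,0,-1.5]]' >/dev/null; python3 t.py;  python3 -m handwheel '[[0.9,0,0,0,0]]' >/dev/null; python3 t.py; done
```

```text
13.55 p [0.5224 0.0474 0.14  ] yaw 20.78 F [-2.5 -1.4  1.3] Tz -0.495 op 0.0292
13.65 p [0.5224 0.0474 0.14  ] yaw 22.38 F [-2.1 -1.7  1.8] Tz -0.374 op 0.0293
13.75 p [0.5224 0.0474 0.1401] yaw 24.0 F [-2.1 -1.6  2.1] Tz -0.235 op 0.0293
13.85 p [0.5224 0.0474 0.1401] yaw 24.08 F [-2.1 -1.9  2.5] Tz -0.153 op 0.0292
13.95 p [0.5225 0.0474 0.14  ] yaw 22.57 F [-1.7 -2.   1.8] Tz 0.465 op 0.0295
14.05 p [0.5224 0.0474 0.14  ] yaw 20.97 F [-2.7 -2.9  1.4] Tz 0.566 op 0.0295
14.15 p [0.5225 0.0474 0.1401] yaw 20.9 F [-2.3 -2.5  2.8] Tz 0.406 op 0.0294
```

```bash
python3 -m handwheel '[[0.9,0,0,0,6],[0.9,0,0,0.0001,12],[0.9,0,0,0.0002,18]]' >/dev/null; python3 t.py; for k in 1; do python3 -m handwheel '[[0.9,0,0,0,-1.5]]' >/dev/null; python3 t.py;python3 -m handwheel '[[0.9,0,0,0,-1.5]]' >/dev/null; python3 t.py;python3 -m handwheel '[[0.9,0,0,0,-1.5]]' >/dev/null; python3 t.py;python3 -m handwheel '[[0.9,0,0,0,-1.5]]' >/dev/null; python3 t.py;python3 -m handwheel '[[0.9,0,0,0,-1.5]]' >/dev/null; python3 t.py;python3 -m handwheel '[[0.9,0,0,0,-1.5]]' >/dev/null; python3 t.py;python3 -m handwheel '[[0.9,0,0,0,-1.5]]' >/dev/null; python3 t.py;python3 -m handwheel '[[0.9,0,0,0,-1.5]]' >/dev/null; python3 t.py; done
```

```text
14.45 p [0.5224 0.0474 0.1402] yaw 39.11 F [-1.9 -1.8  2.8] Tz -0.046 op 0.0292
14.55 p [0.5224 0.0473 0.1402] yaw 37.62 F [-0.8 -1.2  2.3] Tz -0.051 op 0.0291
14.65 p [0.5224 0.0474 0.1401] yaw 35.81 F [-0.7 -1.7  1.4] Tz 0.015 op 0.029
14.75 p [0.5224 0.0474 0.1401] yaw 33.99 F [-1.7 -1.5  1.6] Tz 0.032 op 0.0289
14.85 p [0.5224 0.0474 0.1401] yaw 32.17 F [-1.7 -2.1  2.6] Tz 0.214 op 0.0291
14.95 p [0.5224 0.0474 0.1401] yaw 30.34 F [-1.3 -1.4  2.4] Tz 0.138 op 0.0295
15.05 p [0.5224 0.0474 0.1401] yaw 28.53 F [-2.5 -2.1  1.4] Tz 0.224 op 0.0292
15.15 p [0.5224 0.0474 0.1401] yaw 26.72 F [-1.3 -3.1  1.2] Tz 0.363 op 0.0292
15.25 p [0.5225 0.0474 0.1401] yaw 24.91 F [-1.9 -2.1  0.9] Tz 0.478 op 0.0294
```

Run:
```python
import numpy as np
from scipy.optimize import curve_fit
d=np.array([(75.13,.113),(69.01,.019),(62.89,.084),(58.8,.055),(54.7,.066),(49.6,.074),(44.5,.056),(39.4,.029),(35.35,.111),(31.28,.103),(27.22,.374),(23.17,.506),(19.14,.652),(22.57,.465),(20.97,.566),(35.81,.015),(33.99,.032),(32.17,.214),(30.34,.138),(28.53,.224),(26.72,.363),(24.91,.478)])
f=lambda x,a,k,c:a+k*np.maximum(0,np.radians(c-x))
p,C=curve_fit(f,d[:,0],d[:,1],[.07,1.7,35]);print(p,C.diagonal()**.5,(d[:,1]-f(d[:,0],*p)).round(3))
g=lambda x,a,c:a+1.7*np.maximum(0,np.radians(c-x))
p2,_=curve_fit(g,d[:,0],d[:,1],[.07,35]);print(p2,(d[:,1]-g(d[:,0],*p2)).round(3))
for x in (26,25,24.5,24,23,22,21):print(x,f(x,*p)-p[0],g(x,*p2)-p2[0])
```

```text
[ 0.05945455  2.30474566 33.84224056] [0.01348505 0.18768393 0.78931554] [ 0.054 -0.04   0.025 -0.004  0.007  0.015 -0.003 -0.03   0.052 -0.06
  0.048  0.017  0.001 -0.048 -0.011 -0.044 -0.027  0.087 -0.062 -0.049
  0.017  0.059]
[ 0.062     36.1322548] [ 0.051 -0.043  0.022 -0.007  0.004  0.012 -0.006 -0.033  0.026 -0.103
  0.048  0.059  0.086  0.001  0.054 -0.057 -0.094  0.034 -0.096 -0.064
  0.022  0.083]
26 0.31545726447423106 0.30063005168525136
25 0.35568266459415415 0.330300648969155
24.5 0.3757953646541157 0.3451359476111068
24 0.3959080647140772 0.3599712462530586
23 0.4361334648340003 0.3896418435369622
22 0.47635886495392343 0.4193124408208658
21 0.5165842650738466 0.4489830381047693
```

```bash
python3 -m handwheel '[[0.9,0,0,0,-0.9]]' >/dev/null; python3 t.py; python3 -m handwheel '[[0.9,0,0,0,0]]' >/dev/null; python3 t.py
```

```text
15.35 p [0.5225 0.0474 0.1401] yaw 23.76 F [-2.  -2.6  1.7] Tz 0.465 op 0.0293
15.45 p [0.5224 0.0474 0.1401] yaw 23.62 F [-1.9 -1.7  1.6] Tz 0.459 op 0.0293
```

```bash
python3 -m handwheel '[[0.3,0,0,0,0],[0.3,0,0,0,0],[0.3,0,0,0,0],[0.3,0,0,0,0]]' 20; python3 t.py
python3 - <<'E'
from h import *
c=viewer.camera("wrist");cv2.imwrite("pics/w9.png",cv2.resize(c["color"][180:340,200:440],None,fx=3.3,fy=3.3,interpolation=2))
E
python3 -m handwheel '[[0.3,0,0,-0.017,0],[0.3,0,0,-0.034,0],[0.42,0,0,-0.034,0],[0.42,0,0,-0.034,0]]' 20; python3 t.py
python3 - <<'E'
from h import *
c=viewer.camera("wrist");cv2.imwrite("pics/w10.png",cv2.resize(c["color"][180:340,200:440],None,fx=3.3,fy=3.3,interpolation=2))
E
```

```text
time: 15.85
ee_pos: [0.5226, 0.0475, 0.1402]
tcp_rot: [180.0, 0.2, 23.6]
wrist_force: [-0.1, 0.2, 0.2]
opening: 0.0601
15.85 p [0.5226 0.0475 0.1402] yaw 23.62 F [-0.1  0.2  0.2] Tz -0.026 op 0.0601
time: 16.3
ee_pos: [0.5225, 0.0475, 0.1064]
tcp_rot: [-180.0, 0.2, 23.6]
wrist_force: [1.1, -0.1, 0.1]
opening: 0.0496
16.3 p [0.5225 0.0475 0.1064] yaw 23.62 F [ 1.1 -0.1  0.1] Tz 0.017 op 0.0496
```

View pics/w9.png

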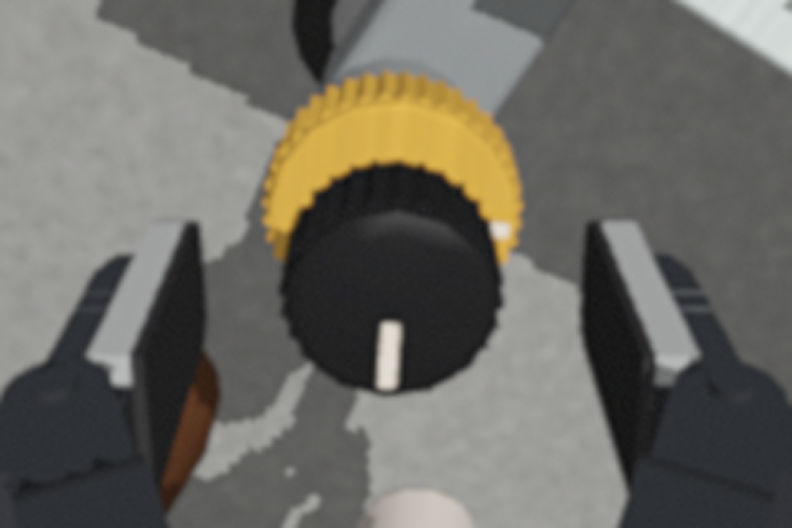

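View pics/w10.png

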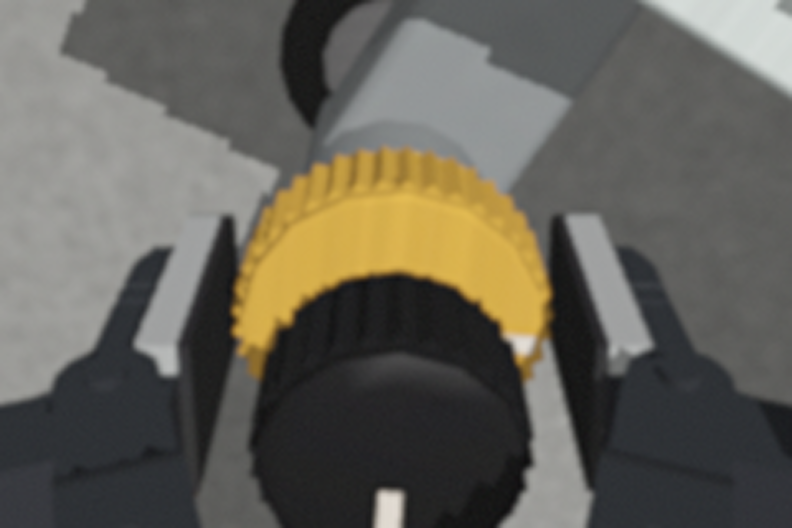

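```bash
python3 -m handwheel '[[0.6,0,0,0,0],[0.6,0,0,0,0],[0.6,0,0,0,0]]' 25; python3 -m handwheel '[[0.8,0,0,0,0],[0.8,0,0,0,0]]' 80 >/dev/null; python3 t.py; python3 -m handwheel '[[0.8,0,0,0,-2.5],[0.8,0,0,0,-5]]' >/dev/null; python3 t.py; python3 -m handwheel '[[0.8,0,0,0,-2.5],[0.8,0,0,0,-5]]'>/dev/null; python3 t.py; python3 -m handwheel '[[0.8,0,0,0,-2.5],[0.8,0,0,0,-5]]'>/dev/null; python3 t.py
```

```text
time: 16.65
ee_pos: [0.5225, 0.0473, 0.1077]
tcp_rot: [180.0, 0.1, 23.6]
wrist_force: [-4.9, -2.1, 4.1]
opening: 0.043
16.85 p [0.5225 0.0473 0.108 ] yaw 23.61 F [-4.5 -1.   1.9] Tz 0.029 op 0.0418
17.05 p [0.5225 0.0473 0.1081] yaw 18.53 F [-2.3 -1.9  0.8] Tz 0.263 op 0.041
17.25 p [0.5225 0.0473 0.1081] yaw 13.45 F [-1.9 -0.3 -0.2] Tz 0.228 op 0.0415
17.45 p [0.5225 0.0473 0.1081] yaw 8.37 F [-2.4 -1.7 -1.1] Tz 0.256 op 0.0412
```

```bash
python3 -m handwheel '[[0.8,0,0,0,-2]]' >/dev/null; python3 t.py; python3 -m handwheel '[[0.8,0,0,0,-2]]' >/dev/null; python3 t.py; python3 -m handwheel '[[0.8,0,0,0,-2]]' >/dev/null; python3 t.py; python3 -m handwheel '[[0.8,0,0,0,-2]]' >/dev/null; python3 t.py; python3 -m handwheel '[[0.8,0,0,0,-2]]' >/dev/null; python3 t.py; python3 -m handwheel '[[0.8,0,0,0,-2]]' >/dev/null; python3 t.py; python3 -m handwheel '[[0.8,0,0,0,-2]]' >/dev/null; python3 t.py
```

```text
17.55 p [0.5225 0.0473 0.1081] yaw 6.29 F [-2.5 -0.6 -1.4] Tz 0.264 op 0.0414
17.65 p [0.5225 0.0473 0.1081] yaw 4.22 F [-3.1 -1.5 -0.7] Tz 0.282 op 0.0411
17.75 p [0.5225 0.0473 0.1081] yaw 2.16 F [-3.2 -0.1  0.4] Tz 0.268 op 0.0415
17.85 p [0.5226 0.0473 0.1081] yaw 0.1 F [-3.2 -1.5 -0.8] Tz 0.276 op 0.0413
17.95 p [0.5226 0.0473 0.1081] yaw -1.96 F [-1.6 -1.4 -0.9] Tz 0.241 op 0.0414
18.05 p [0.5226 0.0473 0.1081] yaw -4.02 F [-2.8 -1.4 -0.9] Tz 0.208 op 0.0415
18.15 p [0.5226 0.0473 0.1081] yaw -6.09 F [-3.1 -1.1 -1. ] Tz 0.282 op 0.0416
```

```bash
python3 -m handwheel '[[0.8,0,0,0,-2]]' >/dev/null; python3 t.py; python3 -m handwheel '[[0.8,0,0,0,-2]]' >/dev/null; python3 t.py; python3 -m handwheel '[[0.8,0,0,0,-2]]' >/dev/null; python3 t.py; python3 -m handwheel '[[0.8,0,0,0,-2]]' >/dev/null; python3 t.py; python3 -m handwheel '[[0.8,0,0,0,-2]]' >/dev/null; python3 t.py; python3 -m handwheel '[[0.8,0,0,0,-2]]' >/dev/null; python3 t.py
```

```text
18.25 p [0.5226 0.0474 0.1081] yaw -8.15 F [-3.1 -1.9 -1. ] Tz 0.27 op 0.0414
18.35 p [0.5226 0.0473 0.1081] yaw -10.21 F [-2.2 -1.1 -0.3] Tz 0.249 op 0.0413
18.45 p [0.5226 0.0473 0.1081] yaw -12.27 F [-2.6 -1.  -0.5] Tz 0.372 op 0.0414
18.55 p [0.5226 0.0473 0.1081] yaw -14.32 F [-2.7 -0.5 -1.6] Tz 0.367 op 0.0411
18.65 p [0.5226 0.0473 0.1081] yaw -16.38 F [-3.  -2.3 -1.3] Tz 0.378 op 0.0414
18.75 p [0.5226 0.0474 0.1081] yaw -18.43 F [-2.7 -1.  -0.4] Tz 0.412 op 0.0413
```

```bash
python3 -m handwheel '[[0.8,0,0,0,-2]]' >/dev/null; python3 t.py; python3 -m handwheel '[[0.8,0,0,0,-2]]' >/dev/null; python3 t.py; python3 -m handwheel '[[0.8,0,0,0,-2]]' >/dev/null; python3 t.py
```

```text
18.85 p [0.5226 0.0473 0.1081] yaw -20.48 F [-2.1 -1.3 -0.1] Tz 0.391 op 0.0412
18.95 p [0.5226 0.0473 0.1081] yaw -22.52 F [-2.8 -1.3 -0.7] Tz 0.479 op 0.0411
19.05 p [0.5226 0.0473 0.1081] yaw -24.57 F [-2.6  0.3 -1.3] Tz 0.494 op 0.0416
```

```bash
python3 -m handwheel '[[0.8,0,0,0,-2]]' >/dev/null; python3 t.py; python3 -m handwheel '[[0.8,0,0,0,-1.5]]' >/dev/null; python3 t.py
python3 - <<'E'
import numpy as np
from scipy.optimize import curve_fit
d=np.array([(18.53,.263),(13.45,.228),(8.37,.256),(6.3,.264),(4.2,.282),(2.2,.268),(.1,.276),(-2,.241),(-4,.208),(-6.1,.282),(-8.15,.27),(-10.21,.249),(-12.27,.372),(-14.32,.367),(-16.38,.378),(-18.43,.412),(-20.48,.391),(-22.52,.479),(-24.57,.494)])
f=lambda x,a,k,c:a+k*np.maximum(0,np.radians(c-x))
p,C=curve_fit(f,d[:,0],d[:,1],[.25,.8,-8]);print(p,C.diagonal()**.5)
g=lambda x,a,c:f(x,a,.8,c)
q,_=curve_fit(g,d[:,0],d[:,1],[.25,-8]);print(q)
for x in (-27,-28,-29,-30):print(x,f(x,*p)-p[0],g(x,*q)-q[0])
E
```

```text
19.15 p [0.5226 0.0473 0.1081] yaw -26.61 F [-2.6 -1.4  0.3] Tz 0.574 op 0.0413
19.25 p [0.5226 0.0473 0.1081] yaw -28.16 F [-2.7 -0.9 -0.6] Tz 0.551 op 0.0414
[ 0.2568      0.77657295 -7.34585043] [0.00877563 0.10001771 1.49527382]
[ 0.2568     -7.61011194]
-27 0.26638752547895433 0.2707339105969512
-28 0.27994128035362803 0.28469654461290583
-29 0.2934950352283017 0.2986591786288605
-30 0.3070487901029754 0.31262181264481503
```

```bash
python3 -m handwheel '[[0.3,0,0,0,0],[0.3,0,0,0,0],[0.3,0,0,0,0],[0.25,0,0,0,0]]' 20; python3 t.py; python3 -m handwheel '[[0.2,0,0,0.02,0],[0.2,0,0,0.05,0],[0.2,0,0,0.08,0],[0.1,0,0,0.12,0],[0.1,0,0,0.12,0]]' 20; python3 t.py
python3 - <<'E'
from h import *
for n in ("wrist","scene","top"):
    c=viewer.camera(n);cv2.imwrite(f"pics/{n}11.png",c["color"])
c=cv2.imread("pics/wrist11.png")
cv2.imwrite("pics/w11c.png",cv2.resize(c[130:250,240:400],None,fx=5,fy=5,interpolation=2))
c=viewer.camera("wrist");W=c;W["origin"]=np.array(W["origin"])
print([proj(W,p) for p in [(.5225,.0472,.157),(.5225,.0472,.128)]])
E
```

```text
time: 19.65
ee_pos: [0.5229, 0.0474, 0.1084]
tcp_rot: [179.9, 0.1, -28.1]
wrist_force: [-0.0, -0.7, -0.4]
opening: 0.0638
19.65 p [0.5229 0.0474 0.1084] yaw -28.14 F [-0.  -0.7 -0.4] Tz -0.032 op 0.0638
time: 20.15
ee_pos: [0.5245, 0.0475, 0.2339]
tcp_rot: [-179.9, -0.3, -28.1]
wrist_force: [-0.7, -0.5, 0.4]
opening: 0.0767
20.15 p [0.5245 0.0475 0.2339] yaw -28.13 F [-0.7 -0.5  0.4] Tz -0.008 op 0.0767
[array([319.4, 211.8]), array([319.3, 199.3])]
```

View pics/w11c.png

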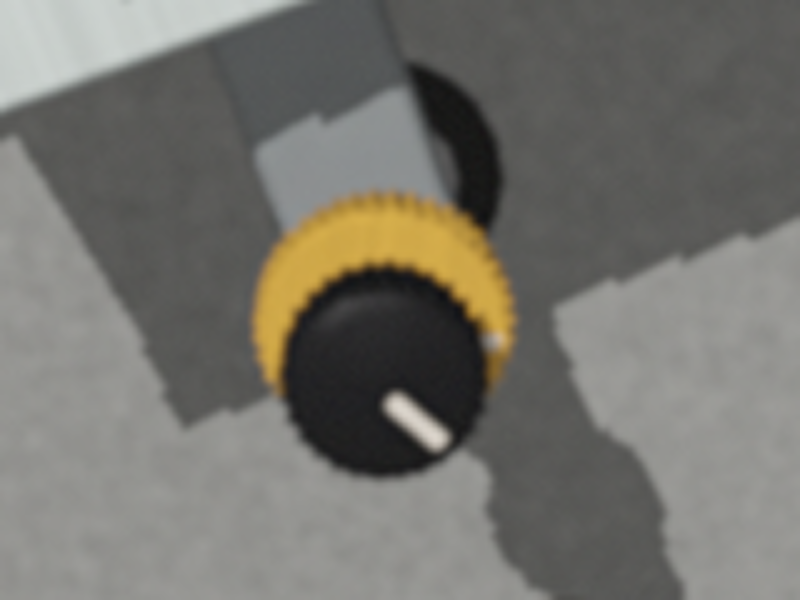

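View pics/scene11.png

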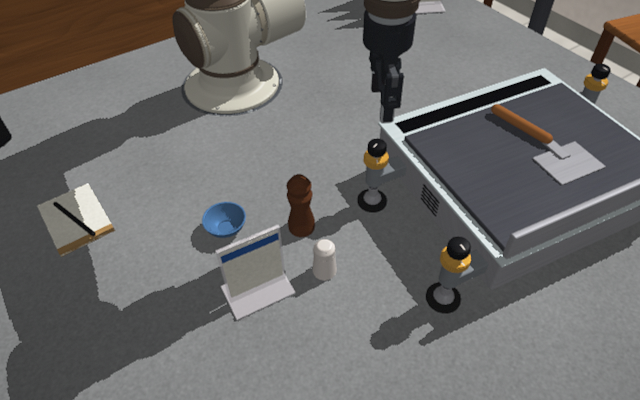

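View pics/top11.png

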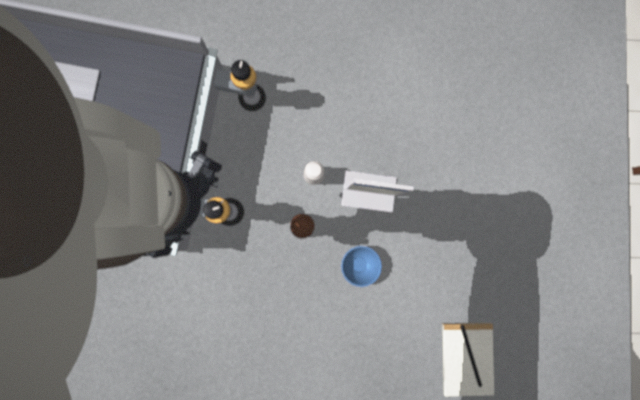

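```bash
python3 t.py; python3 -c "
from workcell import job_done; print(job_done())"
```

```text
20.35 p [0.5227 0.0474 0.2273] yaw -28.14 F [-0.3  0.4 -0.5] Tz -0.045 op 0.0766
the job is handed in; nothing more can be done
None
```

I loosened the lock ring, wound the foot down onto its pad, tightened the ring again and handed the job in at 20.35 s. The gripper was clear by then, with the fingers about 70 mm above the knob. No verdict is reported.

- **Loosening:** I turned the ring 39° (0.67 rad) anticlockwise, and its white mark stayed fixed relative to the fingers, so the grip did not slip.
- **Foot:** I left the knob about 0.40 N m over its free torque of about 0.06 N m, inside the firm range of 0.3 to 0.45. On the first pass I overshot to about 0.59 over, still under the 0.65 jacking limit. I backed off until the torque was free again and wound down a second time, reading it more finely.
- **Ring:** I tightened it to about 0.29 N m over its loose torque of 0.26 N m, within the hand-tight range of 0.2 to 0.4. The clamp closed about 21° before the final position.
- **Last pictures:** the knob's mark had not turned while I tightened the ring. The salt shaker, pepper mill, sauce bowl and menu stand were where they started.

**Disagreements and limits:**
- **Landing point:** torque readings scatter by about ±0.04 N m, and at rest they read well below the moving ones. My two fits put the landing point 2° apart, so the foot's load over free torque could be anywhere from 0.30 to 0.40 N m.
- **Camera heights:** the images put the knob and ring about 5 mm lower than the heights given. I set the gripping heights to suit both.

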